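# Lay out the driveline parts on their outlined pads

### The job

The four cleaned steel driveline parts lie scattered on the workbench. Put each one on the black rubber pad whose painted outline has its shape, lying flat inside the outline and turned to line up with it. Set the parts down, never let one fall.

Things in the scene. Friction and masses are not known exactly. Their poses are not given: they have to be found in the camera images.
- bearing: Ball bearing, a flat ring, outside diameter 52 mm, 20 mm high, about 0.2 kg; the bore is 28 mm wide but looks closed (dark). Grip it across the outside at any yaw. Bare steel, lying flat on the bench or a pad; origin at the centre of its underside, z up. 
- flange: Flanged hub: square base plate 60 x 60 mm, 10 mm thick (sides along its x and y), with a round hub of 38 mm diameter on its centre from 10 to 32 mm height; about 0.4 kg. Grip the hub at any yaw. The four quarter turns are equal. Bare steel, lying flat on the bench or a pad; origin at the centre of its underside, z up. 
- spider: Four-armed cross: round hub of 38 mm diameter and 34 mm high, with four round arms 14 mm thick along its x and y, 80 mm from tip to tip, their tops at 14 mm height; about 0.36 kg. Grip the hub above the arms at any yaw. The four quarter turns are equal. Bare steel, lying flat on the bench or a pad; origin at the centre of its underside, z up. 
- link: Flat link bar with rounded ends and a dark eye at each end: 100 mm long (its x), 28 mm wide (its y), 22 mm high, about 0.4 kg. Grip it across its width at the middle. The two half turns are equal. Bare steel, lying flat on the bench or a pad; origin at the centre of its underside, z up. 
- round_pad: Pad for the bearing. Fixed black rubber tile 130 x 130 x 5 mm, turned up to 0.3 rad, origin at the centre of its underside on the bench, so its top is 5 mm above the origin. White painted line, 4 mm wide and flat, inner edge about 8 mm clear of its part all round: a circle of 72 mm diameter with a small circle of 28 mm inside it.
- square_pad: Pad for the flanged hub. Fixed black rubber tile 130 x 130 x 5 mm, turned up to 0.3 rad, origin at the centre of its underside on the bench, so its top is 5 mm above the origin. White painted line, 4 mm wide and flat, inner edge about 8 mm clear of its part all round: a square of 80 mm, sides along the pad's x and y.
- cross_pad: Pad for the four-armed cross. Fixed black rubber tile 130 x 130 x 5 mm, turned up to 0.3 rad, origin at the centre of its underside on the bench, so its top is 5 mm above the origin. White painted line, 4 mm wide and flat, inner edge about 8 mm clear of its part all round: a plus sign 100 mm from tip to tip, arms 34 mm wide along the pad's x and y.
- long_pad: Pad for the link bar. Fixed black rubber tile 130 x 130 x 5 mm, turned up to 0.3 rad, origin at the centre of its underside on the bench, so its top is 5 mm above the origin. White painted line, 4 mm wide and flat, inner edge about 8 mm clear of its part all round: a long shape with round ends, 120 mm along the pad's x and 48 mm wide.

How it is judged:
At the end, for the whole second after the job is handed in: Each part lies flat and at rest on its own pad, its centre within 12 mm of the pad's centre; the link bar and the cross within 0.2 rad and the flanged hub within 0.3 rad of lined up with the outline (any of the equal turns) (horizontal distance between bearing and round_pad below 0.012 m and z of bearing in the frame of round_pad between 0.002 and 0.009 m and angle between each of bearing, flange, spider, link's own z axis and vertical below 0.1 rad and linear speed of each of bearing, flange, spider, link below 0.02 m/s and angular speed of each of bearing, flange, spider, link below 0.2 rad/s and horizontal distance between flange and square_pad below 0.012 m and z of flange in the frame of square_pad between 0.002 and 0.009 m and (angle between the x axis of flange and the x axis of square_pad, either way round below 0.3 rad or angle between the x axis of flange and the y axis of square_pad, either way round below 0.3 rad) and horizontal distance between spider and cross_pad below 0.012 m and z of spider in the frame of cross_pad between 0.002 and 0.009 m and (angle between the x axis of spider and the x axis of cross_pad, either way round below 0.2 rad or angle between the x axis of spider and the y axis of cross_pad, either way round below 0.2 rad) and horizontal distance between link and long_pad below 0.012 m and z of link in the frame of long_pad between 0.002 and 0.009 m and angle between the x axis of link and the x axis of long_pad, either way round below 0.2 rad); the robot touches nothing.
It fails at once if a part is let fall: its underside is more than 60 mm above the bench and the fingers do not hold it ((height (world z) of bearing above 0.06 m and contact force between the fingers and bearing below 0.02 N) or (height (world z) of flange above 0.06 m and contact force between the fingers and flange below 0.02 N) or (height (world z) of spider above 0.06 m and contact force between the fingers and spider below 0.02 N) or (height (world z) of link above 0.06 m and contact force between the fingers and link below 0.02 N)).
It also fails if it takes over 109 s, if anything falls off the work surface, if the arm or the gripper's body presses on something with over 40 N, if the wrist force passes 120 N, or if a joint passes its speed limit or range.

### The arm

A 6-joint arm with a two-finger parallel gripper is mounted at the origin on the work surface. World frame = base frame: x ahead of the robot, y to its left, z up, the work surface at z = 0. Lengths are in m, angles in rad, forces in N, time in s.
With the tool pointing down it reaches from about 0.35 to 0.925 m from the base axis. Payload 6.4 kg.
Tool frame: the origin (TCP) lies midway between the tips of the shut fingers; the grasp point (between the pads) lies 19 mm behind it (r.pinch_z is the x of the grasp point in the tool frame, in m); x points along the fingers, z is the direction in which the jaws open and shut, and the axes are right-handed (so a half turn about x gives the same grasp; the last joint's range is limited). The gripper opens to 94 mm and grips with 3 to 60 N. Pads are 16 mm wide; open, the fingers measure 119 mm over their backs; the gripper's body (75 mm by 177 mm) begins 78 mm behind the grasp point.
Start: joints at [-1.299, 0.245, 1.558, -0, 1.339, -0.174], TCP at [0.28, -0.586, 0.181] pointing down, gripper open.
Joint ranges: [-3.13, 3.13], [-1.02, 2.26], [0.13, 2.54], [-0.95, 4.09], [0.21, 2.88], [-2.74, 2.74]. Speed limits (rad/s): [2.57, 2.57, 3.14, 3.14, 3.14, 3.14].

### API

Orientations are given as [roll, pitch, yaw] about the fixed x, y, z axes, in that order (R = Rz(yaw) Ry(pitch) Rx(roll)).
In Python, from rig import r, snapshot, camera_params gives the robot as it stands. The module is installed in compiled form; this text tells all that it offers.
- The arm moves only by the tool step_arm, never from a script. Its argument "motion" is one flat list of numbers, 5 for each row, row after row: the finger opening in mm, from 0 to 94, then the shift along the tool's x, y, z in mm, then the turn about the tool's x in degrees. A call has 1 to 10 rows; each row shifts and turns the commanded pose from where the row before left it, along the tool's axes as they then stand; what a row does not reach is not made up. A row lasts 1/12 s, in which the tool goes at most 41.7 mm and 7.16 degrees, less where a joint would pass 70% of its speed; a pose out of reach is approached as far as the arm can. A call is refused whole if a number of a shift passes 41.7 or a number of a turn 7.16, either way. A call with a gripper value outside its range is refused whole. The fingers move at their own pace and stop on an object; the grip force is fixed at half the most. Time passes only in rows, so rows that do not move let the fingers close. It gives the time, the measured TCP pose, the force and the opening at its end, in the units of the state.
- r.read_state(): the state, without advancing time (a new reading comes with each control period).
- snapshot(name): name is "scene" or "top" or "wrist"; returns the picture (480x640x3 uint8, blue, green, red); there is no depth.
- camera_params(name): a dict with "fx", "fy", "cx", "cy" (pixels), "rvec" (rotation vector, rad) and "tvec" (3), from world to camera coordinates, as OpenCV has them. Camera axes: x right, y down, z forward; pixel columns grow to the right and rows downward; lengths in m; the calibration is good to about 2 mm. A picture is of the moment at which its call begins: read the wrist's pose just before it. camera_params takes no time and is no camera call; for the wrist camera it gives the pose at the moment of the call.
- r.job_done(): hands the job in, once; it reports no verdict.
The state is a dict: "time": time; "joint_pos": joint angles; "joint_velocities": joint speeds; "joint_torque": joint torques, N m; "ee_pos": TCP position; "tcp_rot": TCP orientation; "ft_force": force on the tool from outside, world axes, zero at the start; "wrist_torque": the same for the moment, N m; "gripper_width": opening from 0.0 (shut) to 1.0 (fully open).
Only numpy, scipy, OpenCV 4.12 (cv2) and the standard library are available. Lean on these libraries where they do the work, as an engineer would, in place of code of your own. Each camera call takes 0.05 s, during which the arm holds its last target.

## Working session

There is one attempt and no reset: what is moved stays moved. The work goes in short steps, Python scripts to look and compute and a tool call to move; the robot and the scene stay as the last step left them, time stands still between calls to the robot, and variables do not carry over. Pictures are saved under pics/ and viewed, and the job is handed in when it is done.

Besides the shell and the picture viewer there is one more tool, called after "Call:" as name(argument=value, ...) on one line, values as JSON. step_arm: Moves the arm, as the interface text tells. Its arguments: {"type":"object","properties":{"motion":{"type":"array","items":{"type":"number"}}},"required":["motion"]}

```bash
mkdir -p pics
python3 - <<'E'
from rig import r, snapshot, camera_params
import cv2
s=r.read_state(); print(s['time'],s['ee_pos'],s['tcp_rot'],s['gripper_width'],r.pinch_z)
for n in ['scene','top','wrist']:
    cv2.imwrite(f'pics/{n}0.png',snapshot(n)); print(n,camera_params(n))
E
```

```text
0.0 [ 0.2800983  -0.58584881  0.18025706] [2.96713807 1.56888713 1.84211219] 0.999954475110838 -0.0188
scene {'fx': 444.81694529451806, 'fy': 444.81694529451806, 'cx': 319.5250081208138, 'cy': 239.96986659301345, 'rvec': array([ 2.47786184,  0.62418937, -0.18128411]), 'tvec': array([-0.45710208, -0.1831295 ,  1.27962855])}
top {'fx': 459.967740743683, 'fy': 459.967740743683, 'cx': 322.184708478335, 'cy': 239.77068677225483, 'rvec': array([ 2.17062576, -2.22505951,  0.04348221]), 'tvec': array([0.02064601, 0.50644222, 0.94407363])}
wrist {'fx': 358.2690275428151, 'fy': 358.2690275428151, 'cx': 313.3189701850776, 'cy': 247.05875762353108, 'rvec': array([-2.44313616,  1.53931942,  0.22971544]), 'tvec': array([-0.64884813, -0.03055695,  0.39318475])}
```

View pics/top0.png

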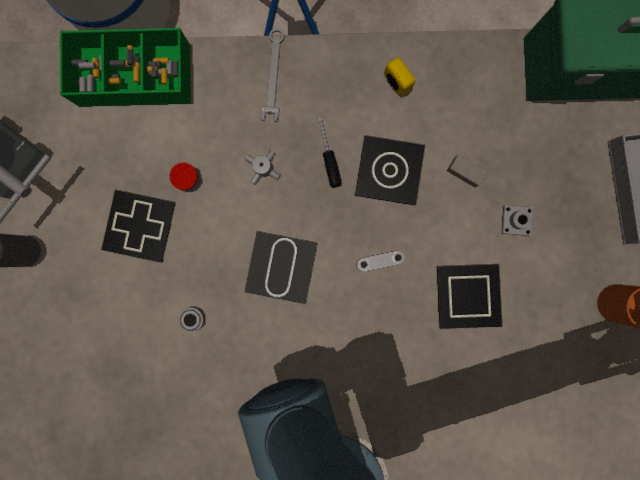

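View pics/scene0.png

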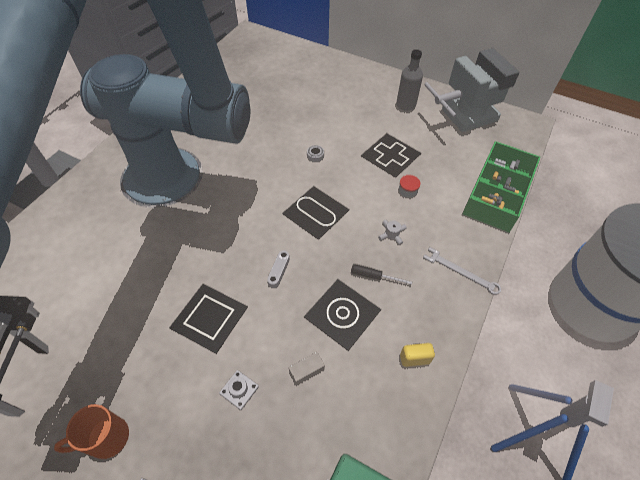

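View pics/wrist0.png

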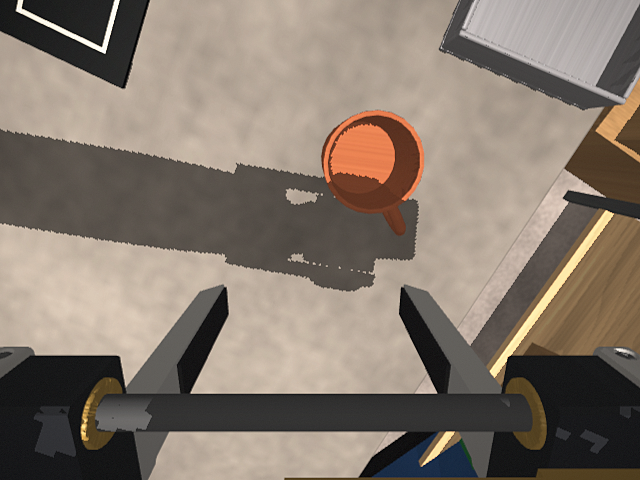

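The top view shows all four parts: spider (262,166), bearing (191,319), link (381,261) and flange (517,220). It also shows the pads: cross (138,226), long (281,268), round (390,170) and square (469,296). Next I'll look at enlarged crops and measure the pads.

```bash
cat > h.py <<'E'
import numpy as np, cv2
from scipy.spatial.transform import Rotation as Ro
from rig import r, snapshot, camera_params
def ray(P,uv,z):
    uv=np.atleast_2d(np.array(uv,float)); R=cv2.Rodrigues(P['rvec'])[0]; C=-R.T@P['tvec']
    d=np.c_[(uv[:,0]-P['cx'])/P['fx'],(uv[:,1]-P['cy'])/P['fy'],np.ones(len(uv))]@R
    return C+d*((z-C[2])/d[:,2])[:,None]
def proj(P,X):
    K=np.array([[P['fx'],0,P['cx']],[0,P['fy'],P['cy']],[0,0,1]])
    return cv2.projectPoints(np.atleast_2d(np.array(X,float)),P['rvec'],P['tvec'],K,None)[0][:,0]
def rect(xy):
    (c,s,a)=cv2.minAreaRect((np.array(xy)[:,:2]*1000).astype(np.float32))
    if s[0]<s[1]: s=s[::-1]; a+=90
    return np.round(c,1),np.round(s,1),round((a+90)%180-90,1)   # mm, long side dir deg
E
python3 - <<'E'
from h import *
P=camera_params('top'); im=cv2.imread('pics/top0.png'); R=cv2.Rodrigues(P['rvec'])[0]; print('C',-R.T@P['tvec'])
hsv=cv2.cvtColor(im,cv2.COLOR_BGR2HSV); g=cv2.cvtColor(im,cv2.COLOR_BGR2GRAY)
for n,(u,v) in dict(cross=(138,226),long=(281,268),round=(390,170),square=(469,296)).items():
    m=np.zeros_like(g); x0,y0,x1,y1=u-45,v-45,u+45,v+45
    m[y0:y1,x0:x1]=((g<62)*255)[y0:y1,x0:x1].astype(np.uint8)
    cs=cv2.findContours(m,cv2.RETR_EXTERNAL,cv2.CHAIN_APPROX_NONE)[0]; c=max(cs,key=cv2.contourArea)[:,0]
    print(n,'tile',rect(ray(P,c,0.005)))
    w=np.zeros_like(g); w[y0:y1,x0:x1]=((g>110)*255)[y0:y1,x0:x1]
    hull=np.zeros_like(g); q=cv2.boxPoints(cv2.minAreaRect(c.astype(np.float32))); q=q.mean(0)+(q-q.mean(0))*.88; cv2.fillPoly(hull,[q.astype(int)],255)
    w&=hull; cs=cv2.findContours(w,cv2.RETR_EXTERNAL,cv2.CHAIN_APPROX_NONE)[0]; c=max(cs,key=cv2.contourArea)[:,0]
    print('   line',rect(ray(P,c,0.005)), np.round(ray(P,c,0.005).mean(0)*1000,1))
t=[]
for n,(u,v) in dict(spider=(262,166),bearing=(191,319),link=(381,261),flange=(517,220)).items():
    t.append(cv2.resize(im[v-32:v+32,u-32:u+32],(380,290)[:1]*2,interpolation=cv2.INTER_CUBIC)[:, :])
o=np.vstack([np.hstack(t[:2]),np.hstack(t[2:])]); o=cv2.resize(o,(600,600)); cv2.imwrite('pics/crops0.png',o)
E
```

```text
C [0.46571307 0.00532624 0.96502227]
cross tile (array([546.5, 392.8]), array([131.1, 129.1]), 76.8)
   line (array([546.1, 394.1]), array([98.1, 98. ]), -58.8) [546.3 394.2   5. ]
long tile (array([444.6,  61.6]), array([128.3,  58.3]), -11.6)
   line (array([449.4,  78.6]), array([113.8,  17.1]), -11.9) [448.5  74.8   5. ]
round tile (array([ 650.4, -137. ]), array([129.6, 128.9]), -10.6)
   line (array([ 651.4, -138. ]), array([75.6, 74.1]), 88.5) [ 651.  -137.4    5. ]
square tile (array([ 382.8, -292.9]), array([130., 129.]), -89.3)
   line (array([ 382.9, -294.1]), array([84.9, 84.5]), -89.4) [ 382.5 -294.1    5. ]
```

View pics/crops0.png

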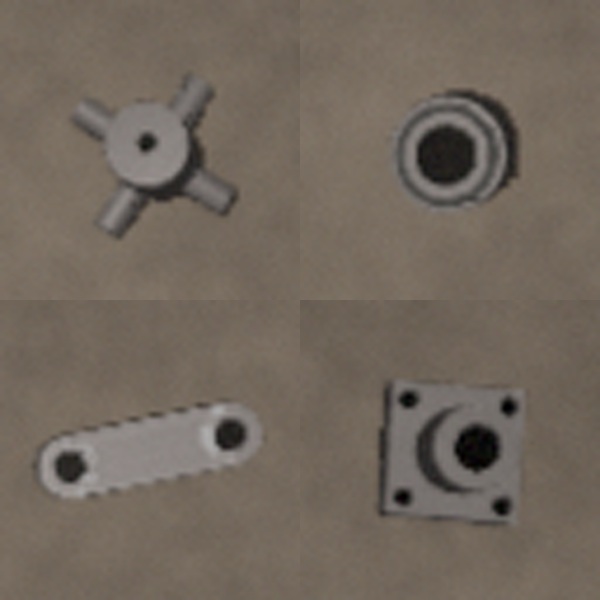

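Run:
```python
from h import *
P=camera_params('top'); im=cv2.imread('pics/top0.png'); g=cv2.cvtColor(im,cv2.COLOR_BGR2GRAY)
S=cv2.imread('pics/scene0.png'); PS=camera_params('scene')
u,v=281,268
for th in (70,80,88):
    m=np.zeros_like(g); m[v-42:v+42,u-42:u+42]=((g<th)*255)[v-42:v+42,u-42:u+42]
    c=max(cv2.findContours(m,cv2.RETR_EXTERNAL,cv2.CHAIN_APPROX_NONE)[0],key=cv2.contourArea)[:,0]
    print('long tile',th,rect(ray(P,c,.005)))
w=np.zeros_like(g); w[v-32:v+32,u-20:u+20]=((g>115)*255)[v-32:v+32,u-20:u+20]
cs=[c[:,0] for c in cv2.findContours(w,cv2.RETR_EXTERNAL,cv2.CHAIN_APPROX_NONE)[0] if len(c)>8]
print('line',rect(ray(P,np.vstack(cs),.005)),len(cs))
def cr(x,y,u,v): return ((x+.5)/4.6875-.5+u-32,(y+.5)/4.6875-.5+v-32)
def dark(u,v,h,th):
    s=g[v-h:v+h+1,u-h:u+h+1].astype(float); w=np.clip(th-s,0,None); Y,X=np.mgrid[v-h:v+h+1,u-h:u+h+1]
    return (X*w).sum()/w.sum(),(Y*w).sum()/w.sum()
b=cr(146,153,191,319); bb=dark(round(b[0]),round(b[1]),6,70); print('bearing',b,bb,ray(P,bb,.02)*1000)
L=[dark(*np.round(cr(x,y,381,261)).astype(int),3,80) for x,y in((70,166),(230,134))]
q=ray(P,L,.022)*1000; print('link',L,q.mean(0),np.linalg.norm(q[0]-q[1]),np.degrees(np.arctan2(*(q[1]-q[0])[[1,0]])))
F=[dark(*np.round(cr(x,y,517,220)).astype(int),2,100) for x,y in((108,99),(209,106),(102,196),(202,206))]
q=ray(P,F,.01)*1000; print('flange',F,q.mean(0),rect(q/1000))
fh=cr(176,147,517,220); fh=dark(round(fh[0]),round(fh[1]),5,70);print('  hub',ray(P,fh,.032)*1000)
sp=cr(147,142.5,262,166); print('spider hub',sp,ray(P,sp,.034)*1000)
T=[cr(x,y,262,166) for x,y in((195,82),(113,228),(80,108),(232,203))]
q=ray(P,T,.009)*1000; print(q.mean(0),[np.linalg.norm(a) for a in(q[0]-q[1],q[2]-q[3])],[np.degrees(np.arctan2(a[1],a[0]))%90 for a in(q[0]-q[1],q[2]-q[3])])
# cross pad arms crop + scene check
o=np.hstack([cv2.resize(im[v-40:v+40,u-40:u+40],(400,400),interpolation=2) for u,v in((138,226),(281,268))]); cv2.imwrite('pics/pads0.png',o)
```

```text
long tile 70 (array([445.2,  61.3]), array([131.9,  63. ]), -9.6)
long tile 80 (array([452.9,  95.5]), array([131.3, 131. ]), 77.7)
long tile 88 (array([452.9,  95.5]), array([131.3, 131.1]), 77.6)
line (array([452.6,  96.3]), array([123.6,  52.8]), -12.5) 1
bearing (189.75333333333333, 319.24666666666667) (np.float64(189.50822293284605), np.float64(319.7163088168113)) [[349.67203173 283.15432352  20.        ]]
link [(np.float64(363.4307692307692), np.float64(264.25865384615383)), (np.float64(397.52585521081943), np.float64(257.3834526650756))] [ 460.23921896 -110.16899858   22.        ] 71.23740311421929 -80.03102043642664
flange [(np.float64(507.72261072261074), np.float64(208.7074592074592)), (np.float64(529.0835380835381), np.float64(210.31449631449632)), (np.float64(506.47201017811705), np.float64(229.58142493638678)), (np.float64(527.5835189309577), np.float64(231.58240534521158))] [ 537.78358432 -399.20510097   10.        ] (array([ 537.9, -399.1]), array([44.5, 44.4]), -6.5)
  hub [[ 537.61614708 -399.15473411   32.        ]]
spider hub (260.96666666666664, 164.00666666666666) [[663.6790362  129.15114068  34.        ]]
[663.1927695  129.01273211   9.        ] [np.float64(75.11825116896296), np.float64(80.5758754196839)] [np.float64(59.676011593714385), np.float64(56.45047412879507)]
```

View pics/pads0.png

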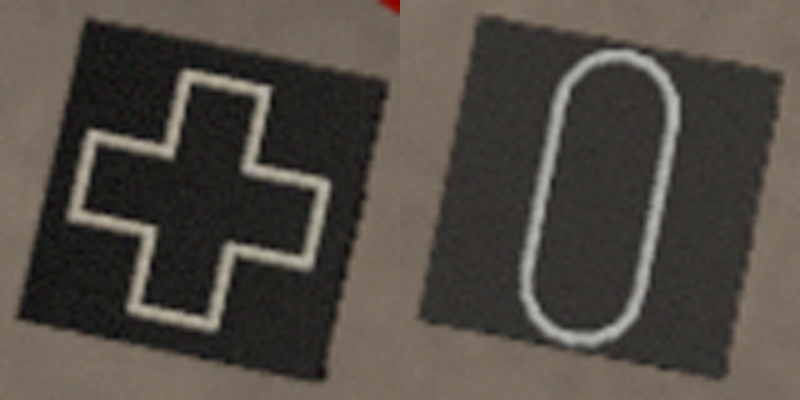

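Tile sizes (129–131 mm), the flange hole square and the link eyes all fit the given shapes, and the spider hub and tips agree to about 1 mm. Now I'll write a helper that turns targets into tool-frame shifts.

```bash
cat >> h.py <<'E'
def plan(x,y,z,jaw=None,half=True):
    """target TCP mm, jaw axis direction deg (mod 180). turn first, then shifts in tool axes after the turn"""
    s=r.read_state(); R=Ro.from_euler('xyz',s['tcp_rot']).as_matrix(); p=np.array(s['ee_pos'])*1000
    j=np.degrees(np.arctan2(R[1,2],R[0,2])); t=0
    if jaw is not None:
        d=(jaw-j+90)%180-90; t=-d      # tool x is down: + turn = - world yaw
    R2=R@Ro.from_euler('x',t,degrees=True).as_matrix()
    d=R2.T@(np.array([x,y,z])-p)
    print('t',round(s['time'],2),'p',np.round(p,1),'jaw',round(j,1),'xdir',np.round(R[:,0],3),'j1,j6',np.round(np.degrees(s['joint_pos'][[0,5]]),0),'w',round(s['gripper_width']*94,1),'F',np.round(s['ft_force'],1))
    print('turn',round(t,1),'shift',np.round(d,1))
E
python3 - <<'E'
from h import *
print(r.read_state()['tcp_rot'])
for a in (-5.5,84.5): plan(537.8,-399,80,a)
P=camera_params('scene'); print('bottle base',ray(P,(405,108),0))
E
```

```text
[2.97943187 1.56929362 1.85442787]
t 0.15 p [ 280.1 -586.   180.5] jaw -64.5 xdir [-0.     0.001 -1.   ] j1,j6 [-74. -10.] w 93.8 F [-0.9 -0.6  0.7]
turn -59.0 shift [100.7 210.7 238.6]
t 0.15 p [ 280.1 -586.   180.5] jaw -64.5 xdir [-0.     0.001 -1.   ] j1,j6 [-74. -10.] w 93.8 F [-0.9 -0.6  0.7]
turn 31.0 shift [ 100.7  238.6 -210.7]
bottle base [[0.50610309 0.61596397 0.        ]]
```

Run:
```python
from h import *
plan(537.8,-399,80)
```

```text
t 0.15 p [ 280.1 -586.   180.5] jaw -64.5 xdir [-0.     0.001 -1.   ] j1,j6 [-74. -10.] w 93.8 F [-0.9 -0.6  0.7]
turn 0 shift [100.7 313.1 -57.5]
```

Call:
step_arm(motion=[94,0,39,-7,0,94,0,39,-7,0,94,0,39,-7,0,94,5,39,-7,0,94,15,39,-7,0,94,20,39,-7,0,94,20,39,-7,0,94,20,40,-8,0,94,20,0,0,0,94,0,0,0,0])

```text
time: 0.98
ee_pos: [0.5299, -0.4012, 0.0804]
tcp_rot: [-2.816, 1.562, 2.345]
ft_force: [-0.0, 0.1, -1.1]
gripper_width: 1.003
```

Run:
```python
from h import *
cv2.imwrite('pics/wr1.png',snapshot('wrist'))
plan(537.8,-399,14)
```

```text
t 1.03 p [ 529.8 -403.1   82.7] jaw -64.4 xdir [-0.004  0.004 -1.   ] j1,j6 [-47.  17.] w 94.3 F [-1.5  0.1 -0.1]
turn 0 shift [68.7  9.1  0.1]
```

View pics/wr1.png

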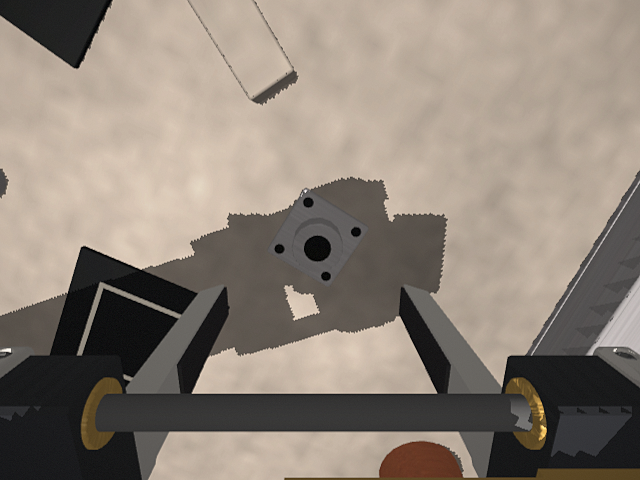

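The wrist view shows the flange between the fingers, with its bore at (317,248). I'll cross-check it with a ray from the wrist camera.

Run:
```python
from h import *
P=camera_params('wrist'); print(ray(P,(317,248),.032)*1000)
q=ray(P,[(308,202),(356,231),(326,276),(279,248)],.01)*1000; print(q.mean(0),[np.degrees(np.arctan2(*(q[(i+1)%4]-q[i])[[1,0]]))%90 for i in range(4)],[np.linalg.norm(q[(i+1)%4]-q[i]) for i in range(4)])
plan(537.8,-399,14)
```

```text
[[ 536.9371419  -402.21793453   32.        ]]
[ 537.1162792  -402.40743378   10.        ] [np.float64(84.31963806420669), np.float64(84.20862571856077), np.float64(83.37363495558824), np.float64(83.413047717966)] [np.float64(44.37945434924038), np.float64(44.79865842236167), np.float64(44.99593932956773), np.float64(44.06120164809494)]
t 1.03 p [ 529.8 -403.1   82.7] jaw -64.4 xdir [-0.004  0.004 -1.   ] j1,j6 [-47.  17.] w 94.3 F [-1.5  0.1 -0.1]
turn 0 shift [68.7  9.1  0.1]
```

Call:
step_arm(motion=[94,15,4,0,0,94,15,4,0,0,94,15,0,0,0,94,12,0,0,0,94,7,0,0,0,94,3,0,0,0,94,0,0,0,0,94,0,0,0,0])

```text
time: 1.7
ee_pos: [0.5383, -0.4023, 0.019]
tcp_rot: [0.279, 1.57, -0.847]
ft_force: [0.3, -0.8, 0.1]
gripper_width: 0.999
```

Run:
```python
from h import *
plan(537.3,-401,14)
```

```text
t 1.7 p [ 538.3 -402.3   19. ] jaw -64.5 xdir [ 0. -0. -1.] j1,j6 [-46.  18.] w 93.9 F [ 0.3 -0.8  0.1]
turn 0 shift [ 5.  -0.3 -1.6]
```

Call:
step_arm(motion=[94,5,0,-1,0,94,0,0,0,0,30,0,0,0,0,30,0,0,0,0,30,0,0,0,0,30,0,0,0,0,30,0,0,0,0,30,0,0,0,0,30,0,0,0,0,30,0,0,0,0])

```text
time: 2.53
ee_pos: [0.5377, -0.401, 0.0137]
tcp_rot: [1.207, 1.571, 0.082]
ft_force: [-0.0, -0.5, 0.2]
gripper_width: 0.469
```

Call:
step_arm(motion=[30,0,0,0,0,30,0,0,0,0,30,-10,0,0,0,30,-15,0,0,0,30,0,0,0,0])

```text
time: 2.95
ee_pos: [0.5397, -0.4029, 0.0432]
tcp_rot: [0.33, 1.564, -0.795]
ft_force: [0.1, -0.9, 0.5]
gripper_width: 0.319
```

Run:
```python
from h import *
cv2.imwrite('pics/wr2.png',snapshot('wrist'))
s=r.read_state(); 
plan(382.8,-293.7,65,-64.5+6)
```

```text
t 3.0 p [ 539.3 -402.6   42.1] jaw -64.5 xdir [ 0.004 -0.004 -1.   ] j1,j6 [-46.  18.] w 30.0 F [-0.1 -0.2  0.7]
turn -6.0 shift [ -24.   -76.5 -174.5]
```

View pics/wr2.png

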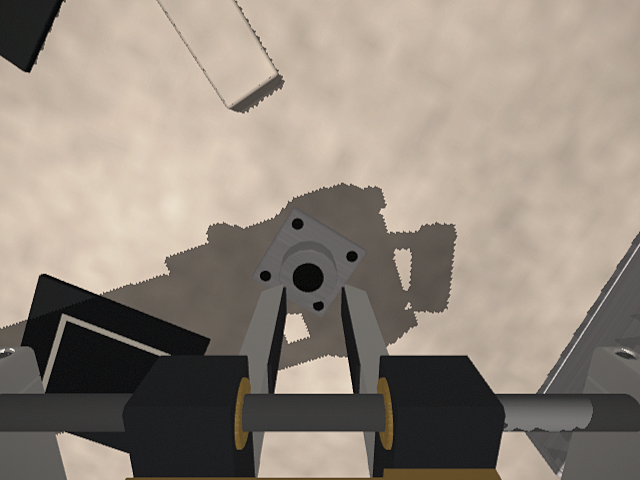

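The fingers had not reached the hub when I lifted, because closing is slower than I allowed. The flange is still on the bench with its bore at (308,278). I'll reopen, re-measure and grip with more closing time.

Run:
```python
from h import *
P=camera_params('wrist')
print(ray(P,(308,278),.032)*1000)
q=ray(P,[(297,223.5),(352,256),(319,306),(265.5,276)],.01)*1000; print(q.mean(0))
plan(538,-402,14)
```

```text
[[ 537.1571115  -399.81577732   32.        ]]
[ 537.31524911 -399.79103011   10.        ]
t 3.0 p [ 539.3 -402.6   42.1] jaw -64.5 xdir [ 0.004 -0.004 -1.   ] j1,j6 [-46.  18.] w 30.0 F [-0.1 -0.2  0.7]
turn 0 shift [28.1 -1.  -1.3]
```

Call:
step_arm(motion=[60,0,0,0,0,60,0,0,0,0,60,0,0,0,0,60,0,0,0,0,60,0,0,0,0])

```text
time: 3.42
ee_pos: [0.5375, -0.4007, 0.0382]
tcp_rot: [-2.828, 1.57, 2.33]
ft_force: [-0.8, 0.9, -0.5]
gripper_width: 0.628
```

Call:
step_arm(motion=[60,12,0,0,0,60,9,0,0,0,60,3,0,0,0,60,0,0,0,0,15,0,0,0,0,15,0,0,0,0,15,0,0,0,0,15,0,0,0,0,15,0,0,0,0,15,0,0,0,0])

```text
time: 4.25
ee_pos: [0.5378, -0.4011, 0.015]
tcp_rot: [0.285, 1.57, -0.84]
ft_force: [-0.4, 0.8, 0.8]
gripper_width: 0.25
```

Call:
step_arm(motion=[15,0,0,0,0,15,0,0,0,0,15,0,0,0,0,15,-3,0,0,0,15,-6,0,0,0,15,-6,0,0,0,15,0,0,0,0])

```text
time: 4.83
ee_pos: [0.5387, -0.402, 0.0319]
tcp_rot: [0.329, 1.568, -0.796]
ft_force: [0.3, 0.7, -0.4]
gripper_width: 0.16
```

Run:
```python
from h import *
cv2.imwrite('pics/wr3.png',snapshot('wrist'))
plan(382.8,-293.7,65,-64.5+6)
```

```text
t 4.88 p [ 538.4 -401.7   31.2] jaw -64.5 xdir [ 0.002 -0.002 -1.   ] j1,j6 [-46.  18.] w 15.1 F [-0.1  0.4 -0.5]
turn -6.0 shift [ -34.3  -76.2 -173.3]
```

View pics/wr3.png

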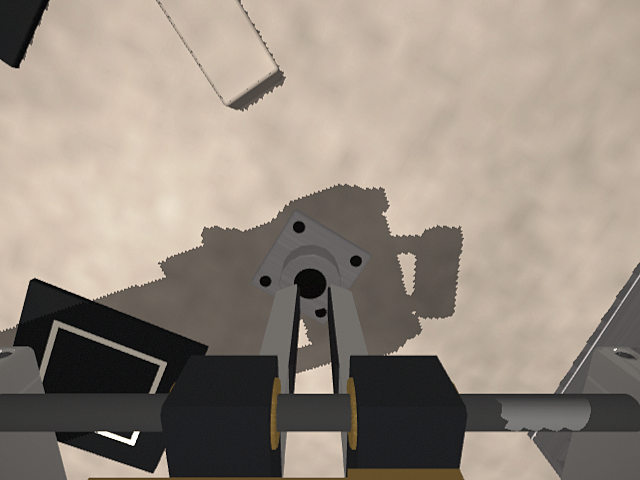

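Run:
```python
from h import *
P=camera_params('wrist'); s=r.read_state(); p=s['ee_pos']; R=Ro.from_euler('xyz',s['tcp_rot']).as_matrix()
print(proj(P,[p,p+R@[0,0,.0075],p-R@[0,0,.0075],p+R@[0,.008,0],p-R@[.0188,0,0]]))
Rc=cv2.Rodrigues(P['rvec'])[0];C=-Rc.T@P['tvec'];print('cam in tool',R.T@(C-p),R.T@Rc.T)
for z in (.032,.05,.06): print(z,ray(P,(310,283),z)*1000)
cv2.imwrite('pics/sc3.png',snapshot('scene')[330:450,150:310].repeat(4,0).repeat(4,1))
```

```text
[[313.47928216 282.93417298]
 [325.77882426 282.94226716]
 [301.18086867 282.92607953]
 [313.48254778 270.6180903 ]
 [313.44560573 295.8224097 ]]
cam in tool [-2.02944111e-01  8.38063383e-02  1.82773890e-04] [[ 1.43086698e-03 -2.87695022e-01  9.57721007e-01]
 [ 1.17569118e-04 -9.57721932e-01 -2.87695476e-01]
 [ 9.99998969e-01  5.24252371e-04 -1.33654864e-03]]
0.032 [[ 537.77020589 -399.68087845   32.        ]]
0.05 [[ 544.53538513 -396.62820078   50.        ]]
0.06 [[ 548.29381805 -394.93226873   60.        ]]
```

View pics/sc3.png

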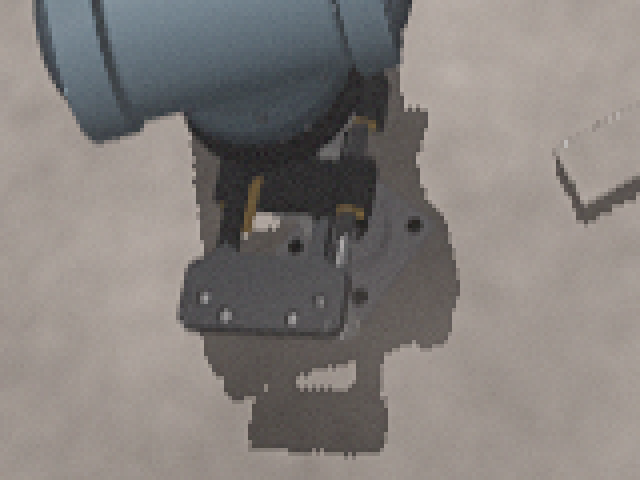

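The fingers passed over the hub without touching it. In the wrist picture the tip edges sit at row 288, but a 16 mm pad at the reported TCP should reach row 270. The tips look about 25 mm higher than the TCP says, so I'll measure that.

Run:
```python
from h import *
a=cv2.imread('pics/wr3.png')[200:350,240:400]; b=cv2.imread('pics/wr1.png')[270:400,150:480]
cv2.imwrite('pics/a3.png',cv2.resize(a,None,fx=5,fy=4,interpolation=2));
```

```text
(no output)
```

View pics/a3.png

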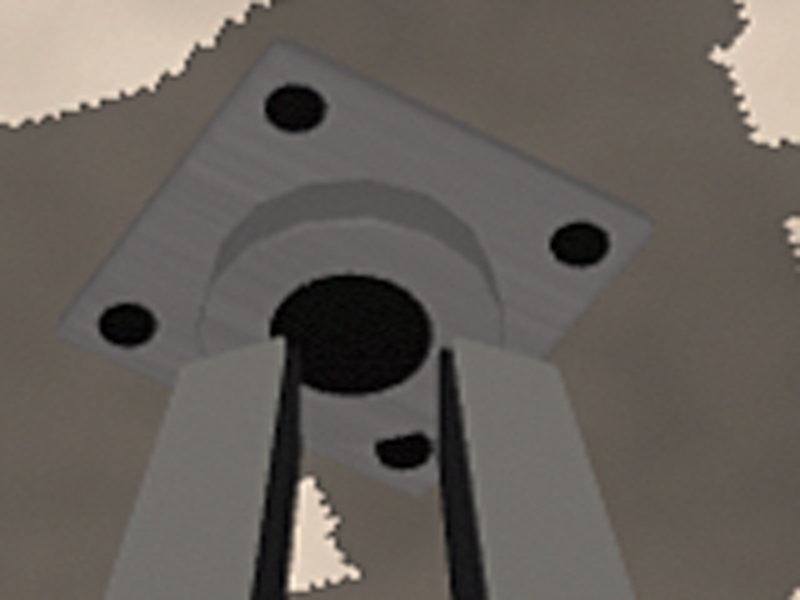

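Three cues agree: the tip gap gives 1.85 px/mm (depth 193 mm), the 16 mm pad edge fits at that depth, and the fingers closed to 23 mm at z=15 without contact. The real fingertips are about 24 mm behind the reported TCP. I'll apply that offset and descend step by step, watching the force.

Call:
step_arm(motion=[64,0,0,0,0,64,0,0,0,0,64,0,0,0,0,64,0,0,0,0,64,0,0,0,0,64,0,0,0,0,64,0,0,0,0,64,8,0,0,0,64,12,0,0,0,64,0,0,0,0])

```text
time: 5.77
ee_pos: [0.5361, -0.3993, 0.0063]
tcp_rot: [-2.815, 1.566, 2.343]
ft_force: [-0.2, 0.4, -0.7]
gripper_width: 0.683
```

Call:
step_arm(motion=[64,6,0,0,0,64,5,0,0,0,64,0,0,0,0])

```text
time: 6.02
ee_pos: [0.537, -0.4003, -0.0029]
tcp_rot: [-2.824, 1.568, 2.334]
ft_force: [-0.5, -0.3, -0.1]
gripper_width: 0.68
```

Run:
```python
from h import *
cv2.imwrite('pics/wr4.png',snapshot('wrist'))
plan(537.5,-400,-10)
```

```text
t 6.07 p [ 537.3 -400.6   -2.2] jaw -64.5 xdir [-0.001  0.001 -1.   ] j1,j6 [-46.  18.] w 63.7 F [-0.1 -1.  -0.3]
turn 0 shift [ 7.8  0.4 -0.4]
```

View pics/wr4.png

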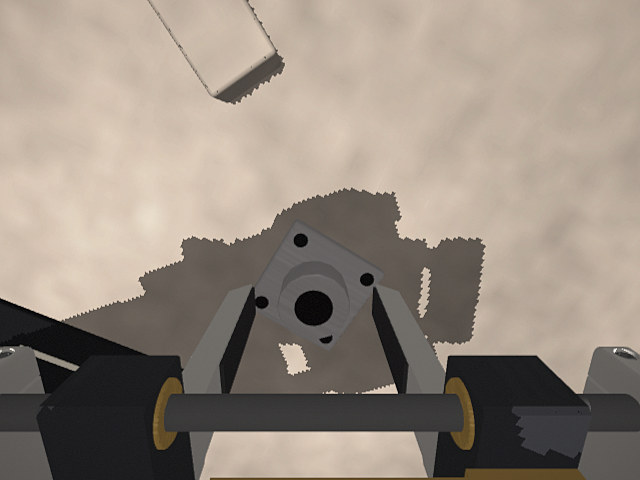

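No force at reported z = −2.5 mm, so the offset is confirmed. I'm going down to −9 (real tips at about 15 mm) and closing.

Call:
step_arm(motion=[64,4,0,0,0,64,3,0,0,0,15,0,0,0,0,15,0,0,0,0,15,0,0,0,0,15,0,0,0,0,15,0,0,0,0,15,0,0,0,0,15,0,0,0,0,15,0,0,0,0])

```text
time: 6.9
ee_pos: [0.5377, -0.4009, -0.0081]
tcp_rot: [-3.09, 1.57, 2.069]
ft_force: [-1.2, 2.0, 1.8]
gripper_width: 0.399
```

Call:
step_arm(motion=[15,0,0,0,0,15,0,0,0,0])

```text
time: 7.07
ee_pos: [0.5377, -0.4009, -0.0081]
tcp_rot: [-3.133, 1.57, 2.026]
ft_force: [-1.7, 2.6, 3.2]
gripper_width: 0.395
```

Call:
step_arm(motion=[15,-5,0,0,0,15,-10,0,0,0,15,-10,0,0,0,15,-10,0,0,-6,15,0,0,0,0,15,0,0,0,0])

```text
time: 7.57
ee_pos: [0.5383, -0.4017, 0.0279]
tcp_rot: [0.192, 1.568, -0.831]
ft_force: [-0.0, -0.1, -4.9]
gripper_width: 0.393
```

Run:
```python
from h import *
cv2.imwrite('pics/wr5.png',snapshot('wrist'))
plan(382.8,-293.7,25)
```

```text
t 7.62 p [ 537.7 -401.1   26.9] jaw -58.6 xdir [ 0. -0. -1.] j1,j6 [-46.  12.] w 37.5 F [-0.1  0.5 -3.9]
turn 0 shift [   1.8  -76.3 -172.4]
```

View pics/wr5.png

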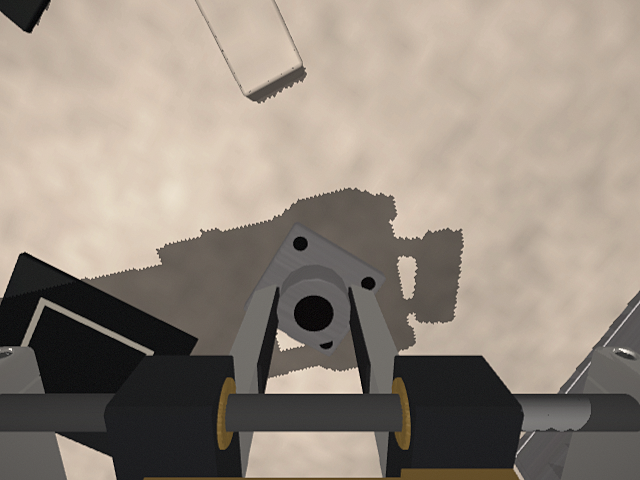

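The flange is lifted and held at 37 mm opening with a 4 N load. Moving to the square pad.

Call:
step_arm(motion=[15,0,-8,-20,0,15,0,-15,-34,0,15,0,-15,-34,0,15,0,-15,-34,0,15,0,-15,-34,0,15,0,-8,-16,0,15,0,0,0,0,15,0,0,0,0])

```text
time: 8.28
ee_pos: [0.3823, -0.2936, 0.0264]
tcp_rot: [2.925, 1.571, 1.903]
ft_force: [0.6, 0.2, -3.9]
gripper_width: 0.397
```

Run:
```python
from h import *
cv2.imwrite('pics/wr6.png',snapshot('wrist'))
P=camera_params('wrist')
plan(382.8,-293.7,-3)
```

```text
t 8.33 p [ 383.3 -294.6   26.9] jaw -58.5 xdir [ 0.001 -0.001 -1.   ] j1,j6 [-51.   8.] w 37.4 F [ 0.3  0.2 -3.7]
turn 0 shift [29.9  0.  -1. ]
```

View pics/wr6.png

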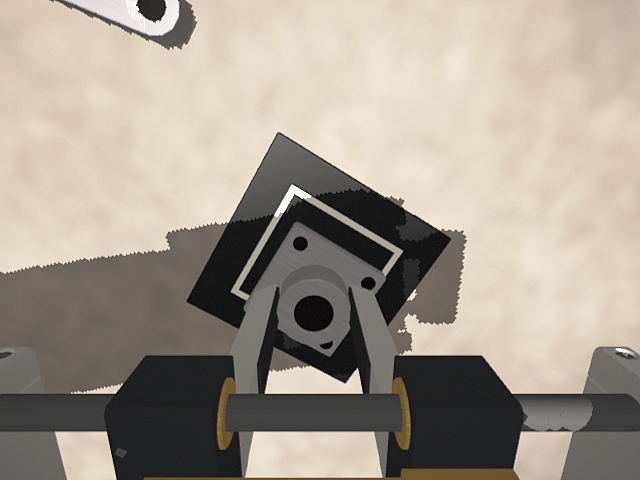

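The flange hangs over the square outline with parallel edges. I'll check the pad centre from the tile corners at (279,132), (450,239), (347,382) and (187,300).

Run:
```python
from h import *
P=camera_params('wrist')
q=ray(P,[(279,132),(450,239),(347,382),(187,300)],.005)*1000; print(q.mean(0),rect(q/1000))
print('hub',ray(P,(314,313),.032+.035)*1000)
```

```text
[ 384.13852517 -295.7813919     5.        ] (array([ 384.4, -295.8]), array([129.6, 128.1]), -89.2)
hub [[ 383.62273206 -294.56505669   67.        ]]
```

Call:
step_arm(motion=[15,10,0,0,0,15,10,0,0,0,15,5,0,0,0,15,2,0,0,0,15,1,0,0,0,15,0,0,0,0,15,0,0,0,0])

```text
time: 8.92
ee_pos: [0.3832, -0.2944, -0.0012]
tcp_rot: [0.117, 1.57, -0.903]
ft_force: [0.1, 0.4, -4.7]
gripper_width: 0.398
```

Call:
step_arm(motion=[15,1,0,0,0,15,0,0,0,0,15,0,0,0,0])

```text
time: 9.17
ee_pos: [0.3831, -0.2943, -0.0021]
tcp_rot: [0.125, 1.57, -0.895]
ft_force: [-0.5, -0.2, -4.2]
gripper_width: 0.398
```

Call:
step_arm(motion=[15,1,0,0,0,15,0,0,0,0,15,0,0,0,0])

```text
time: 9.42
ee_pos: [0.3832, -0.2944, -0.0031]
tcp_rot: [0.201, 1.57, -0.82]
ft_force: [0.9, 0.4, -3.0]
gripper_width: 0.396
```

Call:
step_arm(motion=[15,0.6,0,0,0,15,0,0,0,0,15,0,0,0,0])

```text
time: 9.67
ee_pos: [0.3832, -0.2945, -0.0031]
tcp_rot: [-0.049, 1.571, -1.069]
ft_force: [-2.0, 2.4, 6.2]
gripper_width: 0.401
```

Contact is felt (+6 N). Releasing and rising, then turning towards the link.

Call:
step_arm(motion=[70,0,0,0,0,70,0,0,0,0,70,0,0,0,0,70,0,0,0,0,70,0,0,0,0,70,-15,0,0,0,70,-25,0,0,0,70,-25,0,0,-7,70,-20,0,0,-7,70,0,0,0,-7])

```text
time: 10.5
ee_pos: [0.3852, -0.2967, 0.0856]
tcp_rot: [-0.232, 1.562, -0.88]
ft_force: [0.8, -0.7, 0.9]
gripper_width: 0.744
```

Call:
step_arm(motion=[70,0,0,0,-7,70,0,0,0,-7,70,0,0,0,-7,70,0,0,0,-7,70,0,0,0,-7,70,0,0,0,-7,70,0,0,0,-6,70,0,0,0,0])

```text
time: 11.17
ee_pos: [0.3829, -0.2942, 0.081]
tcp_rot: [-1.834, 1.571, -1.648]
ft_force: [0.1, 0.3, 0.1]
gripper_width: 0.741
```

Run:
```python
from h import *
plan(460.2,-110.2,25,10)
```

```text
t 11.17 p [ 382.9 -294.2   81. ] jaw 10.6 xdir [-0. -0. -1.] j1,j6 [-51. -62.] w 69.7 F [0.1 0.3 0.1]
turn 0.6 shift [ 56.  167.7 108. ]
```

Call:
step_arm(motion=[70,0,20,13,0,70,0,33,21,0.6,70,6,33,21,0,70,12,33,21,0,70,12,33,21,0,70,0,16,11,0,70,0,0,0,0,70,0,0,0,0])

```text
time: 11.83
ee_pos: [0.4599, -0.1093, 0.0511]
tcp_rot: [-2.108, 1.571, -1.934]
ft_force: [0.1, -0.6, -0.2]
gripper_width: 0.747
```

Run:
```python
from h import *
cv2.imwrite('pics/wr7.png',snapshot('wrist'));cv2.imwrite('pics/top7.png',snapshot('top'))
plan(460.2,-110.2,-18,10)
```

```text
t 11.93 p [ 459.8 -110.8   51.5] jaw 9.8 xdir [ 0.001 -0.001 -1.   ] j1,j6 [-27. -37.] w 70.1 F [-0.3  0.5  0.1]
turn -0.2 shift [69.5  0.6  0.4]
```

View pics/wr7.png

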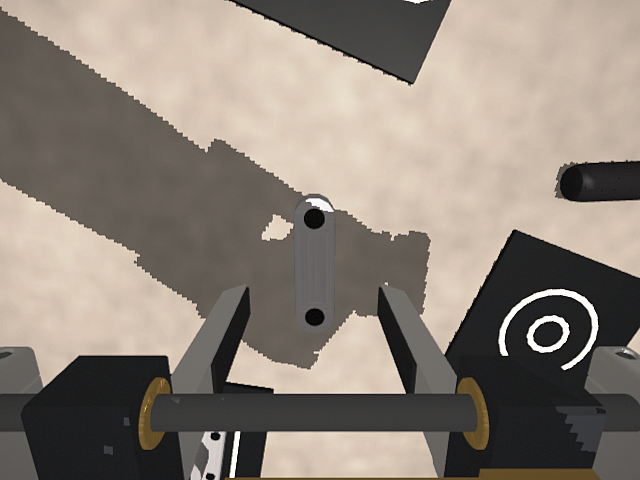

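View pics/top7.png

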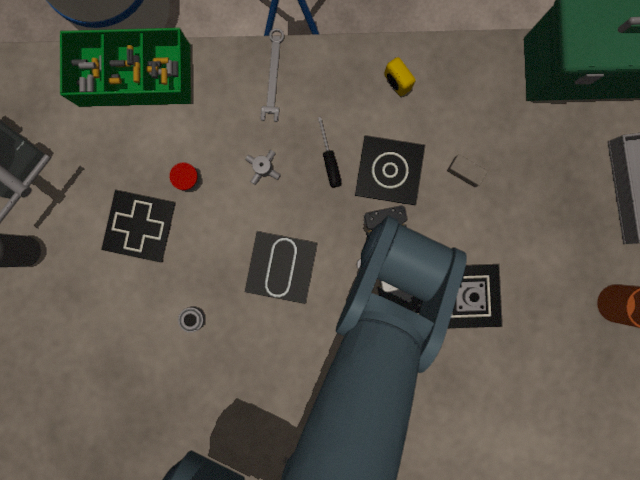

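The flange sits inside the square outline. The link lies square between the jaws, with its eyes at (314,218) and (314,317).

Run:
```python
from h import *
q=ray(camera_params('wrist'),[(314,218),(314,317)],.022)*1000; print(q.mean(0),np.linalg.norm(q[0]-q[1]),np.degrees(np.arctan2(*(q[1]-q[0])[[1,0]])))
c=q.mean(0); plan(c[0],c[1],-18)
```

```text
[ 460.17106766 -112.45771121   22.        ] 72.53393441857074 -80.12659651063962
t 11.93 p [ 459.8 -110.8   51.5] jaw 9.8 xdir [ 0.001 -0.001 -1.   ] j1,j6 [-27. -37.] w 70.1 F [-0.3  0.5  0.1]
turn 0 shift [69.5 -1.7  0. ]
```

Call:
step_arm(motion=[70,15,-1,0,0,70,20,0,0,0,70,18,0,0,0,70,10,0,0,0,70,4,0,0,0,70,2,0,0,0,70,0,0,0,0,10,0,0,0,0,10,0,0,0,0,10,0,0,0,0])

```text
time: 12.77
ee_pos: [0.4606, -0.1111, -0.0171]
tcp_rot: [-0.653, 1.569, -0.479]
ft_force: [-0.2, -0.7, 0.4]
gripper_width: 0.566
```

Call:
step_arm(motion=[10,0,0,0,0,10,0,0,0,0,10,0,0,0,0,10,0,0,0,0,10,0,0,0,0,10,0,0,0,0,10,0,0,0,0,10,0,0,0,0])

```text
time: 13.43
ee_pos: [0.4601, -0.1108, -0.0178]
tcp_rot: [-0.1, 1.57, 0.073]
ft_force: [0.8, 0.9, 0.1]
gripper_width: 0.294
```

Gripped at 27.6 mm. Lifting and turning 67.6°.

Call:
step_arm(motion=[10,-5,0,0,0,10,-12,0,0,0,10,-15,0,0,-5,10,-8,0,0,-7,10,0,0,0,-7,10,0,0,0,-7,10,0,0,0,-7,10,0,0,0,-7,10,0,0,0,-7,10,0,0,0,-7])

```text
time: 14.27
ee_pos: [0.4588, -0.1103, 0.0215]
tcp_rot: [1.648, 1.569, 2.771]
ft_force: [-0.0, 0.2, -3.7]
gripper_width: 0.291
```

Call:
step_arm(motion=[10,0,0,0,-7,10,0,0,0,-6.6,10,0,0,0,0])

```text
time: 14.52
ee_pos: [0.4589, -0.1103, 0.0215]
tcp_rot: [1.412, 1.569, 2.767]
ft_force: [-0.0, -0.3, -3.5]
gripper_width: 0.291
```

Run:
```python
from h import *
plan(452.7,96,20,77.6)
```

```text
t 14.52 p [ 458.9 -110.3   21.5] jaw 77.7 xdir [-0.002  0.001 -1.   ] j1,j6 [ -27. -105.] w 27.3 F [-0.  -0.3 -3.5]
turn 0.1 shift [  1.6  50.4 200.2]
```

Call:
step_arm(motion=[10,0,4,18,0,10,0,8,32,0,10,0,9,36,0,10,0,9,36,0,10,0,9,36,0,10,0,7,28,0,10,0,4,14,0,10,0,0,0,0,10,0,0,0,0])

```text
time: 15.27
ee_pos: [0.4536, 0.0957, 0.0218]
tcp_rot: [2.144, 1.57, -2.786]
ft_force: [-0.4, -0.5, -4.2]
gripper_width: 0.292
```

Run:
```python
from h import *
cv2.imwrite('pics/wr8.png',snapshot('wrist'))
plan(452.7,96,-12.8,77.6)
```

```text
t 15.32 p [453.8  95.   21.9] jaw 77.5 xdir [-0.001 -0.    -1.   ] j1,j6 [ -2. -80.] w 27.9 F [-0.1  0.1 -3. ]
turn -0.1 shift [34.7  1.3  0.8]
```

View pics/wr8.png

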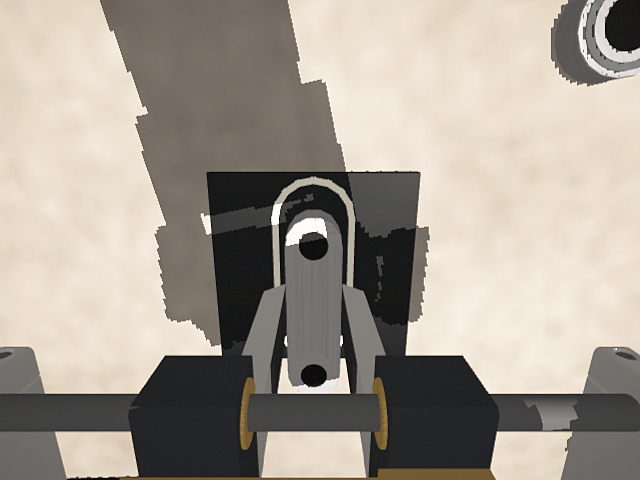

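The link is aligned with the outline, which has its end at (313,177). Eyes at (313,245) and (313,375); checking the centres.

Run:
```python
from h import *
P=camera_params('wrist')
q=ray(P,[(313.5,245),(313.5,375)],.062)*1000; print(q.mean(0),np.linalg.norm(q[0]-q[1]))
e=ray(P,[(313.5,177)],.005)[0]*1000; t=ray(P,[(207,172),(420,172)],.005)*1000
print('end',e,'-> centre',[e[:2]+s*62*np.array([np.cos(np.radians(-12.4)),np.sin(np.radians(-12.4))]) for s in(1,-1)],'tile edge mid',t.mean(0),np.linalg.norm(t[0]-t[1]))
```

```text
[453.08365463  95.0928357   62.        ] 71.88614709873008
end [392.41787804 108.60775235   5.        ] -> centre [array([452.9715593 ,  95.29416207]), array([331.86419679, 121.92134263])] tile edge mid [389.51949891 109.26072507   5.        ] 128.35848074346399
```

Agrees within about 1 mm. Lowering.

Call:
step_arm(motion=[10,10,0,0,0,10,12,0,0,0,10,6,0,0,0,10,3,0,0,0,10,2,0,0,0,10,0,0,0,0,10,0,0,0,0])

```text
time: 15.9
ee_pos: [0.4545, 0.0951, -0.0107]
tcp_rot: [-1.404, 1.57, -0.051]
ft_force: [-0.4, 0.4, -3.6]
gripper_width: 0.294
```

Call:
step_arm(motion=[10,1,0,0,0,10,0,0,0,0,10,0,0,0,0])

```text
time: 16.15
ee_pos: [0.4545, 0.0953, -0.0116]
tcp_rot: [-1.379, 1.57, -0.026]
ft_force: [-1.0, -0.1, -2.5]
gripper_width: 0.297
```

Call:
step_arm(motion=[10,1,0,0,0,10,0,0,0,0,10,0,0,0,0])

```text
time: 16.4
ee_pos: [0.4544, 0.0953, -0.0127]
tcp_rot: [-1.373, 1.57, -0.019]
ft_force: [1.1, 0.6, -2.5]
gripper_width: 0.294
```

Call:
step_arm(motion=[10,0.6,0,0,0,10,0,0,0,0,10,0,0,0,0])

```text
time: 16.65
ee_pos: [0.4544, 0.0953, -0.0128]
tcp_rot: [1.935, 1.571, -2.995]
ft_force: [-3.7, -0.0, 5.2]
gripper_width: 0.292
```

Contact at +5 N. Releasing, rising and heading to the spider.

Call:
step_arm(motion=[70,0,0,0,0,70,0,0,0,0,70,0,0,0,0,70,0,0,0,0,70,0,0,0,0,70,0,0,0,0,70,-15,0,0,0,70,-30,0,0,0,70,-25,0,0,0,70,0,0,0,0])

```text
time: 17.48
ee_pos: [0.4582, 0.0953, 0.0614]
tcp_rot: [-1.387, 1.561, -0.034]
ft_force: [0.7, 0.3, 1.4]
gripper_width: 0.744
```

Run:
```python
from h import *
plan(663.5,129,50)
```

```text
t 17.48 p [458.2  95.3  61.4] jaw 77.6 xdir [ 0.009 -0.    -1.   ] j1,j6 [ -2. -80.] w 70.0 F [0.7 0.3 1.4]
turn 0 shift [  13.3 -193.    77.2]
```

Call:
step_arm(motion=[70,0,-18,7,0,70,0,-30,12,0,70,0,-35,14,0,70,0,-35,14,0,70,0,-35,14,0,70,5,-28,11,0,70,0,-15,6,0,70,0,0,0,0,70,0,0,0,0])

```text
time: 18.23
ee_pos: [0.6619, 0.1292, 0.05]
tcp_rot: [1.811, 1.569, -3.118]
ft_force: [-0.6, -0.3, -0.6]
gripper_width: 0.745
```

Run:
```python
from h import *
cv2.imwrite('pics/wr9.png',snapshot('wrist'))
plan(663.5,129,-7)
```

```text
t 18.28 p [661.2 129.1  50.3] jaw 77.5 xdir [-0.002 -0.    -1.   ] j1,j6 [  1. -76.] w 70.2 F [-0.5  0.3  0.8]
turn 0 shift [57.3 -2.4  0.4]
```

View pics/wr9.png

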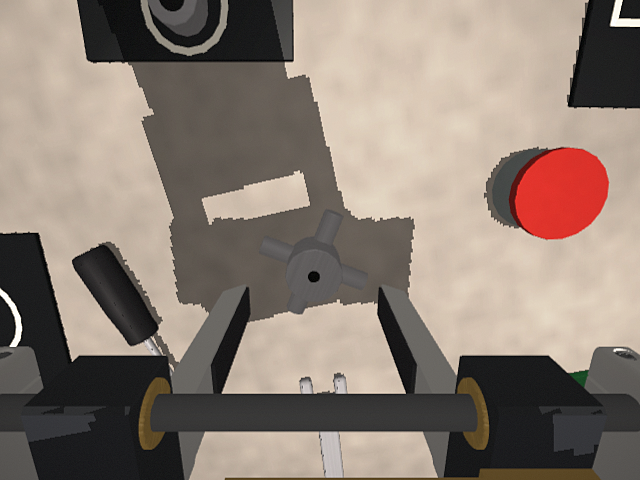

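The spider is between the jaws with its hub hole at (314,277). The red cap is tall, so I'll route around it.

Run:
```python
from h import *
P=camera_params('wrist')
h=ray(P,(314,277),.034)*1000; print(h)
q=ray(P,[(331,216),(264,243),(364,277),(297,308)],.009)*1000
print([np.degrees(np.arctan2(*(a)[[1,0]]))%90 for a in(q[0]-q[3],q[1]-q[2])],[np.linalg.norm(a) for a in(q[0]-q[3],q[1]-q[2])],q.mean(0))
im=cv2.imread('pics/wr9.png'); cv2.imwrite('pics/wr9c.png',cv2.resize(im[195:325,240:390],None,fx=5,fy=4.5,interpolation=2))
```

```text
[[662.75129517 129.10142964  34.        ]]
[np.float64(58.29289109341849), np.float64(57.82592949480764)] [np.float64(74.24132022706966), np.float64(76.42319233535768)] [661.00789613 129.56626901   9.        ]
```

View pics/wr9c.png

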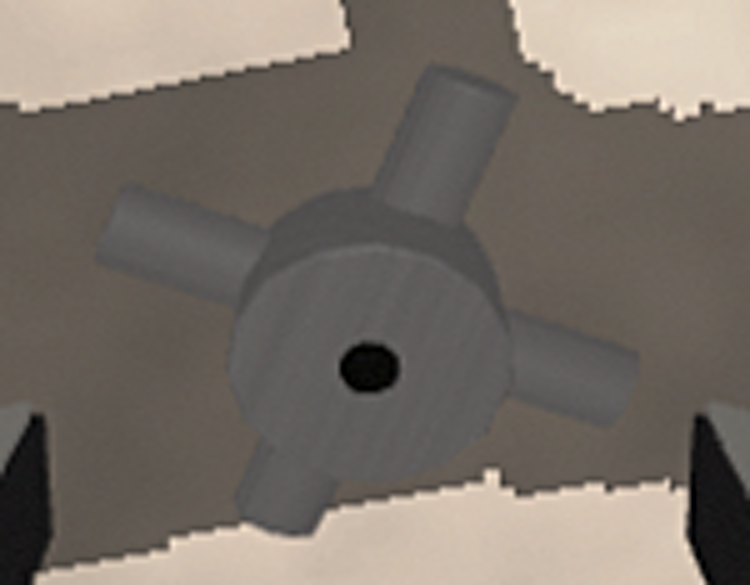

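Call:
step_arm(motion=[70,12,-1,0,0,70,18,-1,0,0,70,15,0,0,0,70,8,0,0,0,70,4,0,0,0,70,0,0,0,0,15,0,0,0,0,15,0,0,0,0,15,0,0,0,0,15,0,0,0,0])

```text
time: 19.12
ee_pos: [0.665, 0.1288, -0.0046]
tcp_rot: [-1.323, 1.569, 0.031]
ft_force: [-0.0, 0.5, 0.4]
gripper_width: 0.498
```

Call:
step_arm(motion=[15,0,0,0,0,15,0,0,0,0,15,0,0,0,0,15,0,0,0,0,15,0,0,0,0,15,0,0,0,0])

```text
time: 19.62
ee_pos: [0.6647, 0.1287, -0.005]
tcp_rot: [-1.544, 1.57, -0.191]
ft_force: [-1.1, -0.8, 3.4]
gripper_width: 0.397
```

Gripped at 37.3 mm. Lifting, turning 18.7°, and going around the red cap on the low-x side.

Call:
step_arm(motion=[15,-5,0,0,0,15,-12,0,0,0,15,-15,0,0,0,15,-8,0,0,-6,15,0,0,0,-6.7,15,0,0,0,-6,15,0,0,0,0,15,0,0,0,0])

```text
time: 20.28
ee_pos: [0.6644, 0.1288, 0.0352]
tcp_rot: [-1.454, 1.57, 0.223]
ft_force: [-0.6, 0.2, -4.3]
gripper_width: 0.4
```

Run:
```python
from h import *
plan(545,190,35); plan(546.4,393.6,35)
```

```text
t 20.28 p [664.4 128.8  35.2] jaw 96.1 xdir [ 0.  0. -1.] j1,j6 [  1. -95.] w 37.6 F [-0.6  0.2 -4.3]
turn 0 shift [  0.2 112.3  73.5]
t 20.28 p [664.4 128.8  35.2] jaw 96.1 xdir [ 0.  0. -1.] j1,j6 [  1. -95.] w 37.6 F [-0.6  0.2 -4.3]
turn 0 shift [2.000e-01 8.930e+01 2.758e+02]
```

Call:
step_arm(motion=[15,0,18,12,0,15,0,30,18,0,15,0,34,20,0,15,0,30,24,0,15,0,-2,38,0,15,0,-4,40,0,15,0,-5,40,0,15,0,-5,38,0,15,0,-4,28,0,15,0,-3,18,0])

```text
time: 21.12
ee_pos: [0.5454, 0.3968, 0.035]
tcp_rot: [-0.622, 1.57, 1.057]
ft_force: [1.2, -0.5, -4.3]
gripper_width: 0.397
```

Call:
step_arm(motion=[15,0,0,0,0,15,0,0,0,0])

```text
time: 21.28
ee_pos: [0.5455, 0.3941, 0.0345]
tcp_rot: [2.807, 1.57, -1.796]
ft_force: [1.0, 0.0, -4.0]
gripper_width: 0.4
```

Run:
```python
from h import *
cv2.imwrite('pics/wr10.png',snapshot('wrist'))
plan(546.4,393.6,0)
```

```text
t 21.33 p [545.6 393.1  34.3] jaw 96.2 xdir [-0.001 -0.001 -1.   ] j1,j6 [ 26. -70.] w 37.2 F [-0.1 -0.9 -4.6]
turn 0 shift [34.3 -0.9  0.4]
```

View pics/wr10.png

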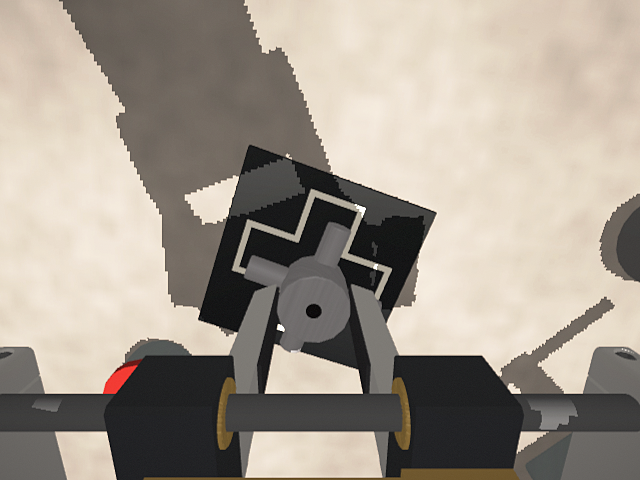

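The spider arms run parallel to the plus outline. Checking the pad centre from its opposite corners (436,212) and (199,319).

Run:
```python
from h import *
P=camera_params('wrist')
q=ray(P,[(436,212),(199,319),(250,145)],.005)*1000; print('pad',q[:2].mean(0),np.linalg.norm(q[0]-q[1]),np.degrees(np.arctan2(*(q[0]-q[2])[[1,0]]))%90)
print('hub',ray(P,(314,311),.034+.040)*1000)
a=ray(P,[(338,228),(250,263)],.009+.04)*1000; print([np.degrees(np.arctan2(*(x-ray(P,(314,311),.074)[0]*1000)[[1,0]]))%90 for x in a])
```

```text
pad [545.68873853 392.3575654    5.        ] 180.69602446198687 76.77020069990152
hub [[543.51667717 393.21776886  74.        ]]
[np.float64(76.73852049399767), np.float64(70.85170750673547)]
```

Call:
step_arm(motion=[15,10,0,0,0,15,12,0,0,0,15,6,0,0,0,15,3,0,0,0,15,2,0,0,0,15,0,0,0,0,15,0,0,0,0])

```text
time: 21.92
ee_pos: [0.5462, 0.3934, 0.0017]
tcp_rot: [-1.203, 1.57, 0.476]
ft_force: [-0.8, 0.0, -3.6]
gripper_width: 0.397
```

Call:
step_arm(motion=[15,1,0,0,0,15,0,0,0,0,15,0,0,0,0])

```text
time: 22.17
ee_pos: [0.5461, 0.3936, 0.0008]
tcp_rot: [-1.18, 1.57, 0.5]
ft_force: [-1.1, 0.0, -3.8]
gripper_width: 0.396
```

Call:
step_arm(motion=[15,1,0,0,0,15,0,0,0,0,15,0,0,0,0])

```text
time: 22.42
ee_pos: [0.5462, 0.3937, 0.0001]
tcp_rot: [-1.196, 1.57, 0.484]
ft_force: [-0.8, -0.3, -0.9]
gripper_width: 0.397
```

Call:
step_arm(motion=[15,0.6,0,0,0,15,0,0,0,0,15,0,0,0,0])

```text
time: 22.67
ee_pos: [0.5463, 0.3937, 0.0]
tcp_rot: [-1.273, 1.57, 0.406]
ft_force: [-3.2, -1.9, 5.4]
gripper_width: 0.395
```

Call:
step_arm(motion=[80,0,0,0,0,80,0,0,0,0,80,0,0,0,0,80,0,0,0,0,80,0,0,0,0,80,-12,0,0,0,80,-25,0,0,0,80,-23,0,0,0,80,0,0,0,0,80,0,0,0,0])

```text
time: 23.5
ee_pos: [0.5474, 0.3942, 0.0614]
tcp_rot: [-1.226, 1.566, 0.454]
ft_force: [0.2, -0.5, -0.3]
gripper_width: 0.852
```

Run:
```python
from h import *
plan(349.7,283.1,45)
```

```text
t 23.5 p [547.4 394.2  61.4] jaw 96.2 xdir [ 0.004  0.002 -1.   ] j1,j6 [ 26. -70.] w 80.1 F [ 0.2 -0.5 -0.3]
turn 0 shift [ 15.4 208.7 -89. ]
```

Call:
step_arm(motion=[80,0,20,-9,0,80,0,34,-14,0,80,0,36,-15,0,80,0,36,-15,0,80,5,36,-15,0,80,5,28,-13,0,80,5,18,-8,0,80,0,0,0,0,80,0,0,0,0])

```text
time: 24.25
ee_pos: [0.348, 0.282, 0.0431]
tcp_rot: [1.865, 1.57, -2.738]
ft_force: [0.6, 0.4, 0.7]
gripper_width: 0.855
```

Run:
```python
from h import *
cv2.imwrite('pics/wr11.png',snapshot('wrist')); cv2.imwrite('pics/top11.png',snapshot('top'))
plan(349.7,283.1,-19)
```

```text
t 24.35 p [350.1 282.9  44.3] jaw 96.2 xdir [ 0.001  0.001 -1.   ] j1,j6 [ 24. -72.] w 80.2 F [-0.6  0.1 -0.3]
turn 0 shift [63.3  0.5  0.2]
```

View pics/wr11.png

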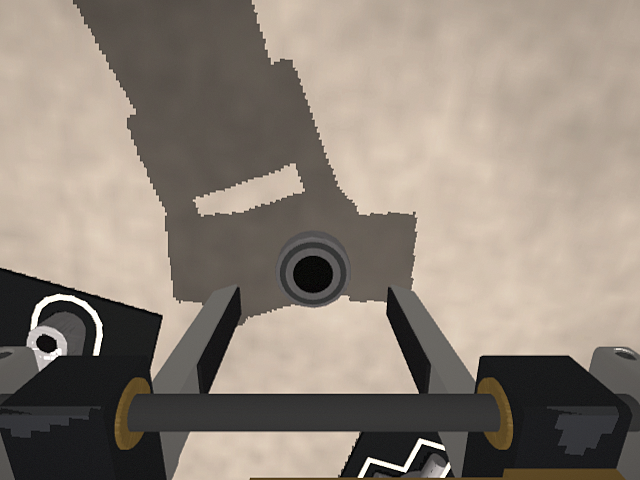

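View pics/top11.png

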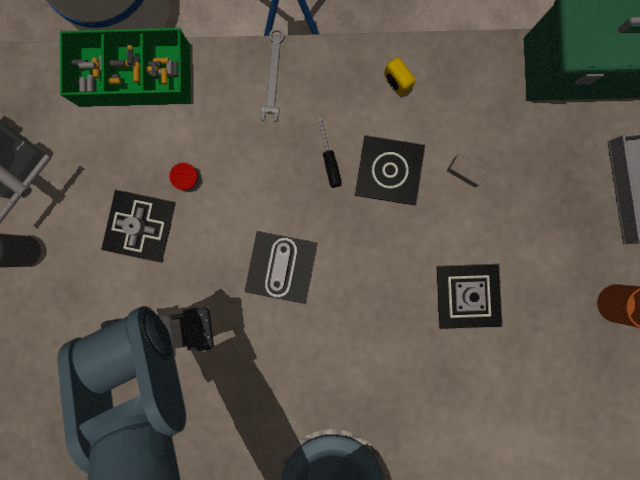

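All three placed parts sit inside their outlines. The bearing bore is at (313,274) in the wrist view.

Run:
```python
from h import *
c=ray(camera_params('wrist'),(313,274),.02)[0]*1000; print(c); plan(c[0],c[1],-19)
```

```text
[352.77723584 283.03763419  20.        ]
t 24.35 p [350.1 282.9  44.3] jaw 96.2 xdir [ 0.001  0.001 -1.   ] j1,j6 [ 24. -72.] w 80.2 F [-0.6  0.1 -0.3]
turn 0 shift [63.3 -2.6 -0.2]
```

Call:
step_arm(motion=[80,12,-1.5,0,0,80,18,0,0,0,80,18,0,0,0,80,9,0,0,0,80,4,0,0,0,80,2,0,0,0,80,0,0,0,0,30,0,0,0,0,30,0,0,0,0,30,0,0,0,0])

```text
time: 25.18
ee_pos: [0.3509, 0.2828, -0.0184]
tcp_rot: [-1.247, 1.569, 0.432]
ft_force: [0.2, 0.3, 0.1]
gripper_width: 0.673
```

Call:
step_arm(motion=[30,0,0,0,0,30,0,0,0,0,30,0,0,0,0,30,0,0,0,0,30,0,0,0,0])

```text
time: 25.6
ee_pos: [0.3505, 0.2826, -0.0187]
tcp_rot: [-1.862, 1.571, -0.182]
ft_force: [-0.6, -1.4, 4.5]
gripper_width: 0.538
```

Gripped at 50.6 mm. Lifting and carrying to the round pad.

Call:
step_arm(motion=[30,-5,0,0,0,30,-12,0,0,0,30,-15,0,0,0,30,-13,0,0,0,30,0,0,0,0,30,0,0,0,0])

```text
time: 26.1
ee_pos: [0.3504, 0.2826, 0.026]
tcp_rot: [-1.078, 1.57, 0.602]
ft_force: [-0.1, -0.7, -2.1]
gripper_width: 0.538
```

Run:
```python
from h import *
plan(650.8,-137.5,26)
```

```text
t 26.1 p [350.4 282.6  26. ] jaw 96.2 xdir [ 0.001  0.001 -1.   ] j1,j6 [ 24. -72.] w 50.5 F [-0.1 -0.7 -2.1]
turn 0 shift [  -0.  -253.  -450.3]
```

Call:
step_arm(motion=[30,0,-9,-16,0,30,0,-15,-27,0,30,0,-19,-34,0,30,0,-19,-34,0,30,0,-19,-34,0,30,0,-19,-34,0,30,0,-19,-34,0,30,0,-19,-34,0,30,0,-19,-34,0,30,0,-19,-34,0])

```text
time: 26.93
ee_pos: [0.5591, -0.013, 0.0241]
tcp_rot: [1.153, 1.568, 2.832]
ft_force: [0.6, -0.4, -2.9]
gripper_width: 0.533
```

Call:
step_arm(motion=[30,0,-19,-34,0,30,0,-19,-34,0,30,0,-19,-34,0,30,0,-12,-20,0,30,0,-8,-13,0,30,0,0,0,0,30,0,0,0,0])

```text
time: 27.52
ee_pos: [0.6496, -0.1371, 0.0239]
tcp_rot: [0.984, 1.568, 2.663]
ft_force: [-0.1, 0.3, -2.3]
gripper_width: 0.535
```

Run:
```python
from h import *
cv2.imwrite('pics/wr12.png',snapshot('wrist'))
plan(650.8,-137.5,-13.7)
```

```text
t 27.57 p [ 649.2 -136.3   24.1] jaw 96.2 xdir [-0.003  0.002 -1.   ] j1,j6 [ -22. -118.] w 50.6 F [-0.5 -0.9 -2.1]
turn 0 shift [37.7 -1.6 -1.4]
```

View pics/wr12.png

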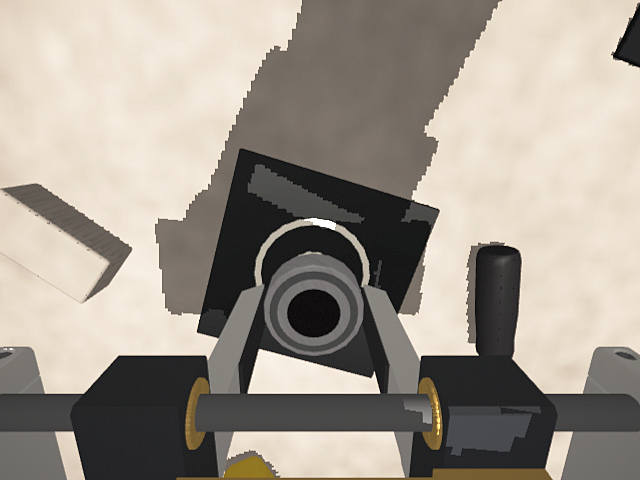

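The bearing hangs over the circle. Pad corners are at (241,149), (439,209), (373,377) and (198,331).

Run:
```python
from h import *
P=camera_params('wrist')
q=ray(P,[(241,149),(439,209),(373,377),(198,331)],.005)*1000; print(q.mean(0),rect(q/1000))
h=ray(P,(314,313),.02+.0435)*1000; print('bearing',h)
s=r.read_state(); R=Ro.from_euler('xyz',s['tcp_rot']).as_matrix(); print('shift pad-bearing',R.T@(q.mean(0)-h[0]))
plan(650.8,-137.5,-13.7)
```

```text
[ 649.42096359 -136.5174247     5.        ] (array([ 649.4, -136.1]), array([129. , 128.2]), 79.4)
bearing [[ 648.46744468 -136.18791098   63.5       ]]
shift pad-bearing [58.49616178 -1.08172533 -0.54470681]
t 27.57 p [ 649.2 -136.3   24.1] jaw 96.2 xdir [-0.003  0.002 -1.   ] j1,j6 [ -22. -118.] w 50.6 F [-0.5 -0.9 -2.1]
turn 0 shift [37.7 -1.6 -1.4]
```

Call:
step_arm(motion=[30,10,-1,-1,0,30,12,0,0,0,30,8,0,0,0,30,3,0,0,0,30,2,0,0,0,30,0,0,0,0,30,0,0,0,0])

```text
time: 28.15
ee_pos: [0.652, -0.1381, -0.0089]
tcp_rot: [-1.967, 1.57, -0.287]
ft_force: [-0.9, -0.1, -1.8]
gripper_width: 0.537
```

Call:
step_arm(motion=[30,1,0,0,0,30,0,0,0,0,30,0,0,0,0])

```text
time: 28.4
ee_pos: [0.6521, -0.1383, -0.0097]
tcp_rot: [-2.059, 1.57, -0.379]
ft_force: [0.7, 0.2, -1.6]
gripper_width: 0.539
```

Call:
step_arm(motion=[30,1.5,0,0,0,30,1.3,0,0,0,30,0,0,0,0,30,0,0,0,0])

```text
time: 28.73
ee_pos: [0.6517, -0.1382, -0.0131]
tcp_rot: [1.0, 1.57, 2.679]
ft_force: [-0.2, -0.3, -1.8]
gripper_width: 0.539
```

Call:
step_arm(motion=[30,1,0,0,0,30,0,0,0,0,30,0,0,0,0])

```text
time: 28.98
ee_pos: [0.652, -0.1383, -0.0136]
tcp_rot: [-2.094, 1.57, -0.415]
ft_force: [-0.8, 0.2, -0.1]
gripper_width: 0.54
```

Call:
step_arm(motion=[30,0.5,0,0,0,30,0,0,0,0,80,0,0,0,0,80,0,0,0,0,80,0,0,0,0,80,0,0,0,0,80,0,0,0,0,80,-12,0,0,0,80,-25,0,0,0,80,-25,0,0,0])

```text
time: 29.82
ee_pos: [0.651, -0.1379, 0.0479]
tcp_rot: [1.078, 1.568, 2.757]
ft_force: [0.5, -0.4, -0.5]
gripper_width: 0.852
```

Call:
step_arm(motion=[80,-40,0,0,0,80,-30,20,0,0,80,-20,38,0,0,80,0,40,0,0,80,0,40,0,0,80,0,40,0,0,80,0,30,0,0,80,0,0,0,0,80,0,0,0,0])

```text
time: 30.57
ee_pos: [0.4458, -0.1609, 0.138]
tcp_rot: [-2.155, 1.569, -0.477]
ft_force: [0.5, -0.1, 0.1]
gripper_width: 0.849
```

Run:
```python
from h import *
im=snapshot('top'); cv2.imwrite('pics/top13.png',im); cv2.imwrite('pics/sc13.png',snapshot('scene'))
plan(500,0,200)
t=[cv2.resize(im[v-35:v+35,u-35:u+35],(300,300),interpolation=2) for u,v in((138,226),(281,268),(390,170),(469,296))]
cv2.imwrite('pics/crops13.png',np.vstack([np.hstack(t[:2]),np.hstack(t[2:])]))
```

```text
t 30.67 p [ 447.3 -161.1  138.1] jaw 96.2 xdir [ 0.002 -0.001 -1.   ] j1,j6 [ -34. -130.] w 80.0 F [ 0.2 -0.   0.6]
turn 0 shift [-61.9 -70.  154.3]
```

View pics/top13.png

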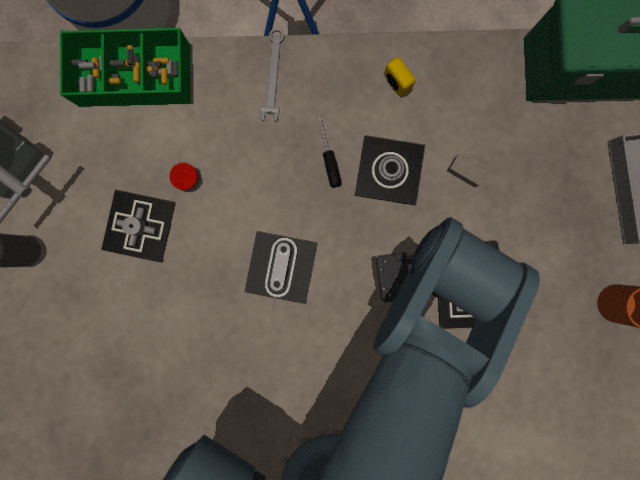

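View pics/crops13.png

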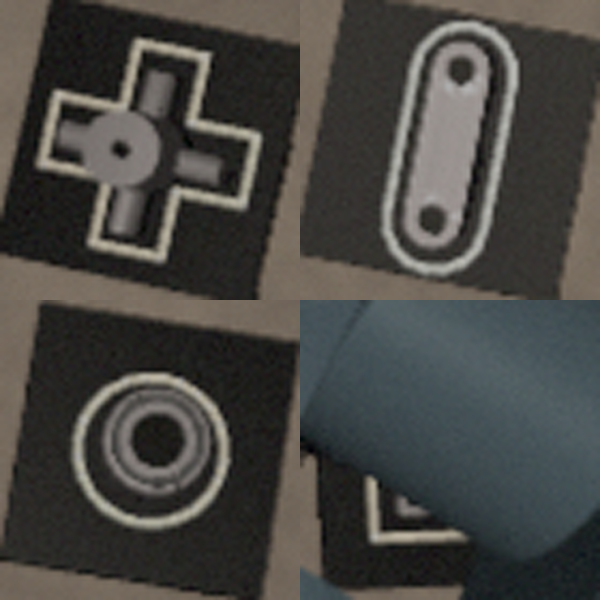

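View pics/sc13.png

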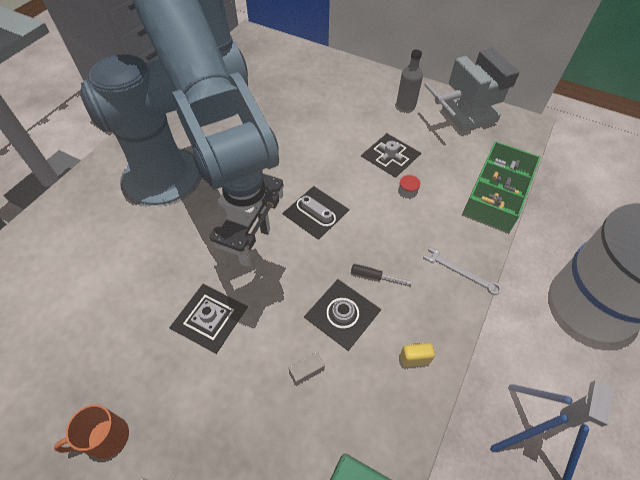

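Run:
```python
from h import *
P=camera_params('top')
def cr(x,y,u,v,k=300/70): return ((x+.5)/k-.5+u-35,(y+.5)/k-.5+v-35)
print('bearing',ray(P,cr(157,440-300,390,170),.025)*1000,'pad 650.5 -137.5')
print('spider',ray(P,cr(121,149,138,226),.039)*1000,'pad 546.2 393.5')
t=ray(P,[cr(*a,138,226) for a in((160,78),(123,228),(65,134),(215,167))],.014)*1000
print([np.degrees(np.arctan2(*(a)[[1,0]]))%90 for a in(t[0]-t[1],t[2]-t[3])],'pad 76.7')
q=ray(P,[cr(460-300,69,281,268),cr(432-300,219,281,268)],.027)*1000;print('link',q.mean(0),np.degrees(np.arctan2(*(q[0]-q[1])[[1,0]])),'pad 452.7 96 -12.4')
im=cv2.imread('pics/top11.png'); cv2.imwrite('pics/fl11.png',cv2.resize(im[261:331,434:504],(560,560),interpolation=2))
```

```text
bearing [[ 651.95133477 -137.74095888   25.        ]] pad 650.5 -137.5
spider [[544.29551529 393.90100164  39.        ]] pad 546.2 393.5
[np.float64(75.68204631373997), np.float64(76.20130763244363)] pad 76.7
link [454.4116497   95.91709063  27.        ] -11.78748319358947 pad 452.7 96 -12.4
```

View pics/fl11.png

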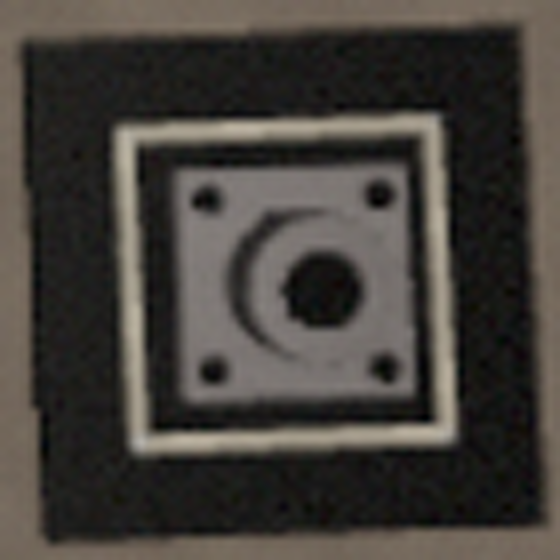

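Run:
```python
from h import *
print(r.job_done(), r.read_state()['time'])
```

```text
the job is handed in; nothing more can be done
the job is handed in; nothing more can be done
```

All four parts are on their own pads, and I handed the job in at about 31 s of the 109 s allowed. Every part was gripped, lifted about 35–45 mm, lowered until the wrist force showed it touching (the bearing's contact was only faint), then released. Nothing was dropped.

**Wrong TCP:** the fingertips turned out to be about 24 mm behind the TCP as described. My first two grasps of the flange therefore closed in the air above the hub, without moving it. I measured the offset in the wrist picture, confirmed it by descending with no contact, and used it for every later grasp.

**Last checks:** these compare each part with its pad in the top picture.

| Part | Offset from pad centre (limit 12 mm) | Turn error (limit) |
|---|---|---|
| Bearing | about 1.5 mm | – |
| Spider | about 2 mm | about 1° (11°) |
| Link | about 2 mm | about 0.6° (11°) |
| Flange | about 1–2 mm | edges look parallel to the outline (17°) |

- **Flange:** I judged it by eye from a top picture taken after it was placed, because the arm partly hid it in the final one. The final scene picture still shows it inside its square.
- **Measurements:** no check failed, and the top and wrist cameras differed by at most about 3 mm.
- **Robot:** the gripper stood clear of everything at hand-in, with the TCP at 138 mm.

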